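# Shut the valve and find the socket for the outlet nut

## Task

Turn the valve lever on the irrigation manifold fully to its closed stop (a quarter turn clockwise seen from above), so that the outlet nut can then be serviced. Then find the socket in the tray that properly fits the hex nut next to the valve, trying the smallest first (the first that goes right down over the nut is the one), and stand any that does not fit back upright in the tray. Finish while still holding the fitting socket in the gripper, fully seated on the nut, and leave the other things on the counter where they are.

Things in the scene. Friction and masses are not known exactly. Their poses are not given: they have to be found in the camera images.
- manifold: irrigation manifold fixed to a grey plate 100 x 290 x 10 mm; black pipe along y with two outlets, at y = 0 (next to the valve) and y = +90 mm, each a round black flange 56 mm wide, top 52 mm above the counter, with a brass hex nut on it; brass valve at y = -90 mm. Origin: on the counter under the outlet next to the valve; z up; same yaw as the nuts
- outlet (a point): centre of the upper face of the flange of the outlet next to the valve; the nut standing here is the one to work on
- valve_lever (a joint): angle of the valve lever: 0 = open, lever pointing along the manifold's -y; 1.571 = closed stop, lever pointing along the manifold's -x (toward the robot). Grows as the lever turns clockwise seen from above. Starts within 0 to 0.3; stays where it is left; friction about 0.12 N m
- lever_grip (a point): middle of the black hand grip of the valve lever, 62 mm from the hinge axis; the grip is 56 mm long along the lever, 15 mm wide and 14 mm high, its centre 66 mm above the counter, free below. It moves with the lever, which points along this point's -y
- valve_axis (a point): point on the lever's upright hinge axis, 66 mm above the counter, fixed
- nut_p: brass hex nut fixed upright on one of the two outlets, 18 mm high, top chamfered 3 mm inward over 4 mm. One nut is 24 mm across flats, the other 30; which is which is not told, and they swap outlets. Origin: centre of its underside, on the flange; z up; two opposite hexagon corners lie on its x axis. Too small a socket stops with its mouth about 16 mm above the flange
- nut_q: brass hex nut fixed upright on one of the two outlets, 18 mm high, top chamfered 3 mm inward over 4 mm. One nut is 24 mm across flats, the other 30; which is which is not told, and they swap outlets. Origin: centre of its underside, on the flange; z up; two opposite hexagon corners lie on its x axis. Too large a socket slides down to the flange but is sloppy and wrong
- socket_tray: low black tray fixed to the counter, 95 x 235 mm, floor 4 mm thick, rim 10 mm above the counter, in which the three sockets stand in any order, 75 mm apart along its y axis. Origin: centre of its underside, z up
- socket_small: steel hex socket standing mouth down, smallest: for a 24 mm nut, bore 26.5 mm across flats, 29 mm deep; round skirt 37 mm wide, 34 mm high; on top, from 48 to 90 mm, a square adapter 18 x 18 mm, the same on all three (grip it across the flats, which face the body's x and y). 0.1 to 0.3 kg. Origin: centre of the mouth plane, z up; two opposite corners of the bore lie on its x axis
- socket_medium: steel hex socket standing mouth down, middle: for a 30 mm nut, bore 32.5 mm across flats, 29 mm deep; round skirt 44 mm wide, 34 mm high; on top, from 48 to 90 mm, a square adapter 18 x 18 mm, the same on all three (grip it across the flats, which face the body's x and y). 0.1 to 0.3 kg. Origin: centre of the mouth plane, z up; two opposite corners of the bore lie on its x axis
- socket_large: steel hex socket standing mouth down, largest: for a 36 mm nut, bore 38.5 mm across flats, 29 mm deep; round skirt 50 mm wide, 34 mm high; on top, from 48 to 90 mm, a square adapter 18 x 18 mm, the same on all three (grip it across the flats, which face the body's x and y). 0.1 to 0.3 kg. Origin: centre of the mouth plane, z up; two opposite corners of the bore lie on its x axis
- ec_meter: green pen meter, 185 x 36 x 19 mm, lying on the counter; leave it alone
- keys_1: bunch of keys, 104 x 115 x 8 mm; leave it alone
- pen_1: white pen, 145 mm long; leave it alone
- tape_2: roll of black tape, 59 mm in diameter, 19 mm high; leave it alone
- net_pot_0: black net pot, 62 mm in diameter, 50 mm high; leave it alone
- dose_bottle_3: white bottle with a red label, 51 mm in diameter, 125 mm high; leave it alone
- staple_gun: orange hand stapler, 30 x 130 x 48 mm; leave it alone

How it is judged:
By the outcome, as a careful person would: the job done as asked, in the order asked, and still so for the second after the job is handed in, while the arm keeps its last pose, push and grip.
It also fails if it takes over 72 s, if anything falls off the work surface, if the arm or the gripper's body presses on something with over 40 N, if the wrist force passes 120 N, or if a joint passes its speed limit or range.

## Robot

A 6-joint arm with a two-finger parallel gripper is mounted at the origin on a cart in front of the work surface, level with it; the furniture and walls round the work are solid. World frame = base frame: x ahead of the robot, y to its left, z up, the work surface at z = 0. Lengths are in mm, angles in rad, forces in N, time in s.
With the tool pointing down it reaches from about 150 to 775 mm from the base axis. Payload 6.1 kg.
Tool frame: the origin (TCP) lies on the centre line of the jaws, within the pads' length; the fingertips stand 8 mm ahead of it and the grasp point (between the pads) lies 11 mm behind it; z points along the fingers, y is the line along which they close (so a half turn about z gives the same grasp; the last joint's range is limited). The gripper opens to 85 mm and grips with 20 to 120 N. Pads are 22 mm wide; open, the fingers measure 114 mm over their backs; the gripper's body (76 mm by 85 mm) begins 54 mm behind the grasp point. The pads swing forward as they close: fully open they stand 13 mm farther back than shut.
Start: joints at [-1.16, 0.126, -0.04, 1.405, 0, 1.571], TCP at [209.647, -481.307, 239.295] pointing down, gripper open.
Joint ranges: [-2.72, 2.72], [-0.95, 1.95], [-1.27, 1.35], [-1.78, 2.02], [-1.46, 1.47], [-3.14, 3.14]. Speed limits (rad/s): [2.39, 2.39, 3.01, 3.14, 3.14, 3.14].

## Interface

Orientations are given as [roll, pitch, yaw] about the fixed x, y, z axes, in that order (R = Rz(yaw) Ry(pitch) Rx(roll)).
In Python, from cell import bot, cams, job gives the robot as it stands.
- The arm moves only by the tool drive_tool, never from a script. Its argument "motion" is a list that holds one entry, the list of rows, each a list of 6 numbers: the shift along the tool's x, y, z normalised to -1 to 1, where 1 is 0.25 m, then the turn, a rotation vector about the tool's x, y, z normalised to -1 to 1, where 1 is 2 pi rad. In form: [[[tx, ty, tz, wx, wy, wz], ...]]. A call has exactly 5 rows; each row is the pose to reach, as a shift and turn from the pose commanded when the call began, along the tool's axes at that moment, turning the shorter way round; what a row does not reach only later rows make up. A row lasts 1/12 s, in which the tool goes at most 41.7 mm and 7.16 degrees, less where a joint would pass 70% of its speed; a pose out of reach is approached as far as the arm can. A call with a number of a shift or a turn outside -1 to 1 is refused whole. A call with a gripper value outside its range is refused whole. "hand" is the finger opening in mm, from 0 to 85.4, set as the call begins (left out, the last holds). The fingers move at their own pace and stop on an object; "squeeze" is the grip in N (left out, the last holds). Time passes only in rows, so rows that repeat a pose let the fingers close, or fill a call up. It gives the time, the measured TCP pose, the force, the opening and the grip force at its end, in the units of the state.
- bot.get_state(): the state, without advancing time (a new reading comes with each control period).
- cams.get_image(name): name is "scene" or "top" or "wrist"; returns (picture, depth): 384x512x3 uint8, red, green, blue; 384x512 float32, mm along the optical axis (not along the pixel's ray), 0 where there is no reading.
- cams.camera_params(name): a dict with "intrinsics" (3x3 intrinsics, pixels), "dist" ([k1, k2, p1, p2, k3] as OpenCV has them; the pictures are not rectified), "extrinsics" (4x4, takes a point from world to camera coordinates). Camera axes: x right, y down, z forward; pixel columns grow to the right and rows downward; lengths in mm; the calibration is good to about 2 mm. A picture is of the moment at which its call begins: read the wrist's pose just before it. camera_params takes no time and is no camera call; for the wrist camera it gives the pose at the moment of the call.
- job.sign_off(): hands the job in; it is judged then, once.
Trained networks look in the newest picture that a camera, given by its name, has taken for a name from the list of things; names that differ only in an ending like _2 or _b are one class to them, and where a whole thing is asked for, a point or a joint stands for the part that bears it (a point fixed in the world has none). Each returns a list of dicts, best first, with "confidence" (0 to 1); they miss things now and then, are a little off and sometimes report something else, mostly with a low value. They report only what shows in the picture. A call takes as long as a camera call.
- cams.find_in(camera, target): "at" ([x, y, z] in mm, in the coordinates of the camera as it stood for that picture, good to about 4 mm: the middle of the surface that is visible of it).
- cams.landmark_of(camera, target): "at" ([x, y, z] in mm, in the coordinates of the camera as it stood for that picture, good to about 4 mm: a listed point, or the origin of a listed thing).
The state is a dict: "time_s": time; "joints": joint angles; "joint_vel": joint speeds; "tau": joint torques, N m; "ee_pos": TCP position; "orientation": TCP orientation; "force": force on the tool from outside, world axes, zero at the start; "torque": the same for the moment, N m; "gripper_width": finger opening in mm; "grip_force": force on a finger pad.
Only numpy, scipy, OpenCV 4.12 (cv2) and the standard library are available. Lean on these libraries where they do the work, as an engineer would, in place of code of your own. Each camera call takes 0.05 s, during which the arm holds its last target. There are 200 camera calls.

## Working session

There is one attempt and no reset: what is moved stays moved. The work goes in short steps, Python scripts to look and compute and a tool call to move; the robot and the scene stay as the last step left them, time stands still between calls to the robot, and variables do not carry over. Pictures are saved under pics/ and viewed, at most 10 in all, crops included, and the job is handed in when it is done.

Besides the shell and the picture viewer there is one more tool, called after "Call:" by a JSON object that holds its "name" and its "arguments". drive_tool: Moves the arm, as the interface text tells. Scaled input: -1 to 1 covers 0.25 m each way for a shift and 2 pi rad each way for a turn. Its arguments: {"type":"object","properties":{"motion":{"type":"array","items":{"type":"array","items":{"type":"array","items":{"type":"number","minimum":-1,"maximum":1}}}},"hand":{"type":"number"},"squeeze":{"type":"number"}},"required":["motion"]}

```bash
mkdir -p pics
cat > h.py <<'E'
from cell import bot, cams, job
import numpy as np, cv2
from scipy.spatial.transform import Rotation as R
def w2(cam,p,T=None):
    T=cams.camera_params(cam)["extrinsics"] if T is None else T
    T=np.array(T); return T[:3,:3].T@(np.array(p)-T[:3,3])
def look(cam,fn=None):
    T=cams.camera_params(cam)["extrinsics"]
    im,d=cams.get_image(cam)
    if fn: cv2.imwrite("pics/"+fn,im[:,:,::-1])
    return im,d,T
def cloud(cam,d,T):
    p=cams.camera_params(cam);K=np.array(p["intrinsics"])
    v,u=np.mgrid[:d.shape[0],:d.shape[1]]
    n=cv2.undistortPoints(np.stack([u,v],-1).reshape(-1,1,2).astype(np.float32),K,np.array(p["dist"])).reshape(-1,2)
    c=np.c_[n,np.ones(len(n))]*d.reshape(-1,1)
    T=np.array(T); return ((c-T[:3,3])@T[:3,:3]).reshape(d.shape+(3,))
def move(tgt,yaw=None):
    """print tool-axis normalised shift to world TCP tgt, tool down, x axis heading yaw"""
    s=bot.get_state();A=R.from_euler('xyz',s["orientation"])
    print("shift",np.round(A.inv().apply(np.array(tgt)-s["ee_pos"])/250,3))
    if yaw is not None:
        B=R.from_euler('xyz',[np.pi,0,yaw]); print("turn",np.round((A.inv()*B).as_rotvec()/2/np.pi,4))
E
python3 - <<'E'
from h import *
for c in("top","scene"):
    im,d,T=look(c,c+"0.png"); 
    for n in("outlet","lever_grip","valve_axis","nut_p","nut_q","socket_tray","socket_small","socket_medium","socket_large"):
        print(c,n,[(np.round(w2(c,r["at"],T)).tolist(),round(r["confidence"],2)) for r in cams.landmark_of(c,n)[:2]])
s=bot.get_state();print(s["ee_pos"],s["orientation"],s["time_s"])
E
```

```text
top outlet [([504.0, -178.0, 50.0], 0.98), ([502.0, -183.0, -1.0], 0.4)]
top lever_grip [([510.0, -336.0, 60.0], 0.52)]
top valve_axis [([518.0, -269.0, 63.0], 0.72), ([452.0, 348.0, 3.0], 0.62)]
top nut_p [([503.0, -186.0, 51.0], 0.4), ([488.0, -94.0, 50.0], 0.37)]
top nut_q [([503.0, -186.0, 51.0], 0.4), ([488.0, -94.0, 50.0], 0.37)]
top socket_tray [([467.0, 268.0, 3.0], 0.98)]
top socket_small [([500.0, -189.0, 50.0], 0.66), ([451.0, 349.0, 2.0], 0.42)]
top socket_medium [([517.0, -270.0, 64.0], 0.51), ([461.0, 273.0, 7.0], 0.44)]
top socket_large [([472.0, 196.0, 5.0], 0.46)]
scene outlet [([502.0, -185.0, 51.0], 0.85)]
scene lever_grip [([511.0, -338.0, 66.0], 0.62)]
scene valve_axis [([513.0, -273.0, 67.0], 0.76)]
scene nut_p [([490.0, -96.0, 54.0], 0.65), ([501.0, -189.0, 52.0], 0.63)]
scene nut_q [([490.0, -96.0, 54.0], 0.65), ([501.0, -189.0, 52.0], 0.63)]
scene socket_tray [([466.0, 270.0, -3.0], 0.84)]
scene socket_small [([450.0, 343.0, 7.0], 0.53)]
scene socket_medium [([455.0, 275.0, 2.0], 0.63)]
scene socket_large [([470.0, 192.0, 7.0], 0.76)]
[ 209.64734065 -481.29202039  239.29515778] [-3.14155912e+00 -1.36140636e-05  4.10761915e-01] 1.0
```

View pics/top0.png

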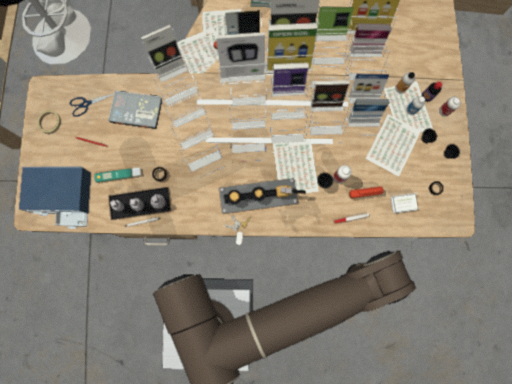

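View pics/scene0.png

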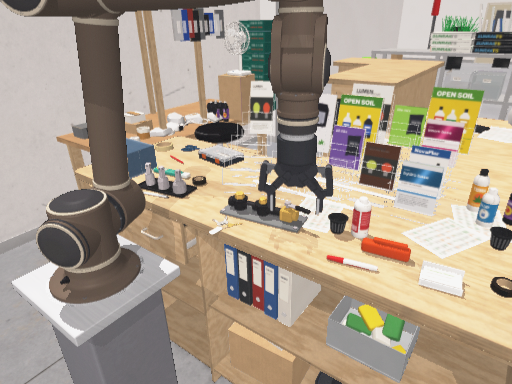

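The top view shows the manifold at about (260,195), with its lever pointing right to (300,191). The tray is at (140,203), with sockets near (116,205), (139,203) and (158,201). The manifold yaw comes out near 0.156 and the reported points fit the stated geometry. Next I'll hover over the valve.

Run:
```python
from h import *
s=bot.get_state();A=R.from_euler('xyz',s["orientation"])
T=np.array(cams.camera_params("wrist")["extrinsics"])
print("cam in tool",A.inv().apply(-T[:3,:3].T@T[:3,3]-s["ee_pos"]), "view dir",A.inv().apply(T[2,:3]))
move([465,-325,260],1.73); move([465,-325,260])
```

```text
cam in tool [  72.14173116    0.6176082  -134.99134676] view dir [-2.85998923e-01 -7.52615080e-04  9.58229643e-01]
shift [ 1.186 -0.165 -0.083]
turn [-0.   -0.   -0.21]
shift [ 1.186 -0.165 -0.083]
```

Call:
{"name": "drive_tool", "arguments": {"motion": [[[0.68, -0.08, -0.04, 0, 0, 0], [0.68, -0.08, -0.04, 0, 0, 0], [0.68, -0.08, -0.04, 0, 0, 0], [0.68, -0.08, -0.04, 0, 0, 0], [0.68, -0.08, -0.04, 0, 0, 0]]]}}

```text
time_s: 1.42
ee_pos: [362.0, -392.3, 249.5]
orientation: [3.141, -0.002, 0.416]
force: [0.4, -0.7, -0.7]
gripper_width: 85.1
grip_force: 0.0
```

Call:
{"name": "drive_tool", "arguments": {"motion": [[[0.68, -0.08, -0.04, 0, 0, -0.1], [0.68, -0.08, -0.04, 0, 0, -0.1], [0.68, -0.08, -0.04, 0, 0, -0.1], [0.68, -0.08, -0.04, 0, 0, -0.1], [0.68, -0.08, -0.04, 0, 0, -0.1]]]}}

```text
time_s: 1.83
ee_pos: [510.0, -305.7, 258.7]
orientation: [3.141, -0.002, 1.047]
force: [-1.0, 0.1, -0.2]
gripper_width: 85.5
grip_force: 0.0
```

Call:
{"name": "drive_tool", "arguments": {"motion": [[[0, 0, 0, 0, 0, -0.1], [0, 0, 0, 0, 0, -0.1], [0, 0, 0, 0, 0, -0.1], [0, 0, 0, 0, 0, -0.1], [0, 0, 0, 0, 0, -0.1]]]}}

```text
time_s: 2.25
ee_pos: [505.4, -308.9, 259.1]
orientation: [-3.141, -0.0, 1.667]
force: [0.2, -0.2, 0.2]
gripper_width: 85.2
grip_force: 0.0
```

Run:
```python
from h import *
s=bot.get_state();print(s["time_s"],s["ee_pos"],s["orientation"],s["joints"])
c="wrist";im,d,T=look(c,"w1.png")
for n in("outlet","lever_grip","valve_axis","nut_p","net_pot_0"):
    print(c,n,[(np.round(w2(c,r["at"],T)).tolist(),round(r["confidence"],2)) for r in cams.landmark_of(c,n)[:2]])
P=cloud(c,d,T);np.save("P1.npy",P)
```

```text
2.25 [ 505.36153759 -308.92316473  259.14853172] [-3.14130977e+00 -8.25162522e-05  1.66713612e+00] [-5.48630121e-01  2.58193223e-01  1.65442226e-01  1.47832100e+00
 -1.04124918e-04  9.25826413e-01]
wrist outlet [([506.0, -189.0, 54.0], 0.66)]
wrist lever_grip [([505.0, -335.0, 68.0], 0.61)]
wrist valve_axis [([516.0, -278.0, 64.0], 0.55)]
wrist nut_p [([501.0, -188.0, 53.0], 0.83), ([517.0, -598.0, -2.0], 0.45)]
wrist net_pot_0 [([555.0, -437.0, 2.0], 0.95)]
```

View pics/w1.png

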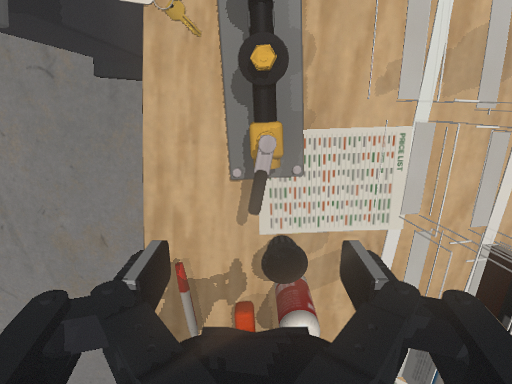

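The wrist view shows the nut at (263,57), the valve hinge at (266,145) and the grip from (265,170) to (256,212). The net pot at (285,258) is clear of the lever. I'll refine these with depth.

```bash
cat >> h.py <<'E'
def arc(ax,r,a0,a1,n,z,yaw_off):
    """rows along lever angle; ax xy, lever heading angle (world) a0->a1"""
E
python3 - <<'E'
from h import *
P=np.load("P1.npy");im=cv2.imread("pics/w1.png").astype(int)
x,y,z=P[...,0],P[...,1],P[...,2]
m=(z>60)&(z<85)&(y<-290)&(y>-380)&(abs(x-510)<50)
q=P[m][:,:2]; dark=im[m].max(1)<90
g=q[dark]; print(len(q),len(g),np.median(P[m][dark],0),g.min(0),g.max(0))
c,s,v=np.linalg.svd(g-g.mean(0)); print("grip mean",g.mean(0),"dir",v[0],"len",np.ptp((g-g.mean(0))@v[0]),"wid",np.ptp((g-g.mean(0))@v[1]))
# flange top & nut top near outlet
for lo,hi in((66,74),(48,55)):
    m=(z>lo)&(z<hi)&(np.hypot(x-503,y+186)<35); q=P[m];print(lo,len(q),(q.min(0)+q.max(0))/2,np.ptp(q,0),np.median(q[:,2]) if len(q) else 0)
nt=P[(z>66)&(z<74)&(np.hypot(x-503,y+186)<30)][:,:2].astype(np.float32)
print("rect",cv2.minAreaRect(nt), cv2.minEnclosingCircle(nt))
mm=(z>7)&(z<14)&(abs(x-510)<80)&(y>-330)&(y<-150); print("plate",cv2.minAreaRect(P[mm][:,:2].astype(np.float32)))
E
```

```text
833 440 [ 510.6051673  -328.19825359   72.75401868] [ 502.10033424 -359.73213443] [ 519.14340245 -307.52914643]
grip mean [ 510.41363179 -329.49122792] dir [-0.05205806 -0.99864406] len 52.316566257978096 wid 15.003710965716241
66 473 [ 501.16833785 -187.94829481   69.59310394] [25.95280693 25.79579796  7.05216525] 69.96112323844113
48 1642 [ 502.0364983  -188.4827379    52.08955893] [54.68569543 55.80087312  5.51533943] 52.383246445350665
rect ((501.1894226074219, -188.07894897460938), (26.163955688476562, 23.74420738220215), 10.22335433959961) ((501.5692138671875, -187.94830322265625), 13.822637557983398)
plate ((509.0099182128906, -237.6396484375), (100.34329223632812, 190.07672119140625), 8.22089672088623)
```

Run:
```python
from h import *
move([510.4,-339,100],1.49); move([510.4,-339,58])
ax=np.array([515.4,-277.2])
# arc rows relative to tool at start yaw 1.49 ; one call per 5 rows (each .12 rad)
B0=1.49
for k in range(3):
    ya=B0-0.5*k; Ra=R.from_euler('xyz',[np.pi,0,ya])
    p=lambda y: np.r_[ax-62*np.array([np.cos(y),np.sin(y)]),0]
    for i in range(1,6):
        y=ya-0.1*i; print(k,np.round(Ra.inv().apply(p(y)-p(ya))/250,3)[:2],round(0.1*i/2/np.pi,3))
```

```text
shift [-0.122  0.01   0.637]
turn [-0.     -0.      0.0268]
shift [-0.122  0.01   0.805]
0 [ 0.001 -0.025] 0.016
0 [ 0.005 -0.049] 0.032
0 [ 0.011 -0.073] 0.048
0 [ 0.02  -0.097] 0.064
0 [ 0.03  -0.119] 0.08
1 [ 0.001 -0.025] 0.016
1 [ 0.005 -0.049] 0.032
1 [ 0.011 -0.073] 0.048
1 [ 0.02  -0.097] 0.064
1 [ 0.03  -0.119] 0.08
2 [ 0.001 -0.025] 0.016
2 [ 0.005 -0.049] 0.032
2 [ 0.011 -0.073] 0.048
2 [ 0.02  -0.097] 0.064
2 [ 0.03  -0.119] 0.08
```

Call:
{"name": "drive_tool", "arguments": {"motion": [[[-0.122, 0.01, 0.3, 0, 0, 0.027], [-0.122, 0.01, 0.6, 0, 0, 0.027], [-0.122, 0.01, 0.637, 0, 0, 0.027], [-0.122, 0.01, 0.637, 0, 0, 0.027], [-0.122, 0.01, 0.637, 0, 0, 0.027]]], "hand": 55, "squeeze": 30}}

```text
time_s: 2.97
ee_pos: [506.5, -337.0, 91.7]
orientation: [-3.13, -0.006, 1.489]
force: [-0.8, 1.1, -0.7]
gripper_width: 54.7
grip_force: 0.0
```

Call:
{"name": "drive_tool", "arguments": {"motion": [[[0, 0, 0.06, 0, 0, 0], [0, 0, 0.12, 0, 0, 0], [0, 0, 0.168, 0, 0, 0], [0, 0, 0.168, 0, 0, 0], [0, 0, 0.168, 0, 0, 0]]]}}

```text
time_s: 3.38
ee_pos: [510.8, -339.0, 59.0]
orientation: [3.141, 0.0, 1.491]
force: [-0.5, 0.1, 0.3]
gripper_width: 55.0
grip_force: 0.0
```

Call:
{"name": "drive_tool", "arguments": {"motion": [[[0, 0, 0, 0, 0, 0], [0, 0, 0, 0, 0, 0], [0, 0, 0, 0, 0, 0], [0, 0, 0, 0, 0, 0], [0, 0, 0, 0, 0, 0]]], "hand": 0}}

```text
time_s: 3.8
ee_pos: [511.0, -339.3, 59.2]
orientation: [3.14, 0.001, 1.491]
force: [-1.7, 0.0, 6.5]
gripper_width: 14.2
grip_force: 32.4
```

Call:
{"name": "drive_tool", "arguments": {"motion": [[[0.001, -0.025, 0, 0, 0, 0.016], [0.005, -0.049, 0, 0, 0, 0.032], [0.011, -0.073, 0, 0, 0, 0.048], [0.02, -0.097, 0, 0, 0, 0.064], [0.03, -0.119, 0, 0, 0, 0.08]]]}}

```text
time_s: 4.22
ee_pos: [481.2, -329.3, 59.1]
orientation: [3.141, 0.0, 0.984]
force: [-3.4, 1.9, 8.2]
gripper_width: 14.2
grip_force: 32.9
```

Call:
{"name": "drive_tool", "arguments": {"motion": [[[0.001, -0.025, 0, 0, 0, 0.016], [0.005, -0.049, 0, 0, 0, 0.032], [0.011, -0.073, 0, 0, 0, 0.048], [0.02, -0.097, 0, 0, 0, 0.064], [0.03, -0.119, 0, 0, 0, 0.08]]]}}

```text
time_s: 4.63
ee_pos: [460.0, -306.3, 59.1]
orientation: [3.141, 0.001, 0.481]
force: [-4.3, 2.4, 10.1]
gripper_width: 14.0
grip_force: 33.3
```

Call:
{"name": "drive_tool", "arguments": {"motion": [[[0.001, -0.025, 0, 0, 0, 0.016], [0.005, -0.049, 0, 0, 0, 0.032], [0.008, -0.061, 0, 0, 0, 0.04], [0.009, -0.066, 0, 0, 0, 0.043], [0.009, -0.066, 0, 0, 0, 0.043]]]}}

```text
time_s: 5.05
ee_pos: [454.0, -290.2, 59.1]
orientation: [-3.141, 0.001, 0.215]
force: [-6.5, 3.6, 11.1]
gripper_width: 14.3
grip_force: 33.1
```

Call:
{"name": "drive_tool", "arguments": {"motion": [[[0, -0.01, 0, 0, 0, 0.006], [0.001, -0.02, 0, 0, 0, 0.012], [0.001, -0.025, 0, 0, 0, 0.014], [0.001, -0.03, 0, 0, 0, 0.016], [0.001, -0.03, 0, 0, 0, 0.016]]]}}

```text
time_s: 5.47
ee_pos: [453.1, -285.3, 59.2]
orientation: [3.137, 0.002, 0.115]
force: [-6.1, -5.6, 6.5]
gripper_width: 14.4
grip_force: 37.4
```

Call:
{"name": "drive_tool", "arguments": {"motion": [[[0, -0.01, 0, 0, 0, 0], [0, -0.02, 0, 0, 0, 0], [0, -0.03, 0, 0, 0, 0], [0, -0.03, 0, 0, 0, 0], [0, -0.03, 0, 0, 0, 0]]]}}

```text
time_s: 5.88
ee_pos: [453.3, -284.7, 59.4]
orientation: [3.123, 0.003, 0.111]
force: [-2.6, -31.4, -5.6]
gripper_width: 14.2
grip_force: 37.0
```

Call:
{"name": "drive_tool", "arguments": {"motion": [[[0, 0.02, 0, 0, 0, 0], [0, 0.03, 0, 0, 0, 0], [0, 0.03, 0, 0, 0, 0], [0, 0.03, 0, 0, 0, 0], [0, 0.03, 0, 0, 0, 0]]], "hand": 50}}

```text
time_s: 6.3
ee_pos: [453.7, -282.9, 57.9]
orientation: [-3.141, 0.0, 0.116]
force: [-0.5, 0.7, -0.2]
gripper_width: 49.9
grip_force: 0.0
```

Call:
{"name": "drive_tool", "arguments": {"motion": [[[0, 0, -0.1, 0, 0, 0], [0, 0, -0.25, 0, 0, 0], [0, 0, -0.4, 0, 0, 0], [0, 0, -0.6, 0, 0, 0], [0, 0, -0.8, 0, 0, 0]]]}}

```text
time_s: 6.72
ee_pos: [453.3, -282.6, 243.0]
orientation: [-3.141, 0.001, 0.116]
force: [1.2, -1.8, 0.5]
gripper_width: 50.2
grip_force: 0.0
```

Call:
{"name": "drive_tool", "arguments": {"motion": [[[0.11, -0.8, -0.16, 0, 0, 0], [0.11, -0.8, -0.16, 0, 0, 0], [0.11, -0.8, -0.16, 0, 0, 0], [0.11, -0.8, -0.16, 0, 0, 0], [0.11, -0.8, -0.16, 0, 0, 0]]]}}

```text
time_s: 7.13
ee_pos: [457.5, -79.4, 282.0]
orientation: [-3.141, -0.001, 0.115]
force: [0.8, 0.0, 0.1]
gripper_width: 50.1
grip_force: 0.0
```

Run:
```python
from h import *
s=bot.get_state();print(s["time_s"],s["ee_pos"],s["orientation"],s["joints"])
im,d,T=look("scene","s1.png"); print([(np.round(w2("scene",r["at"],T)),r["confidence"]) for r in cams.landmark_of("scene","lever_grip")[:1]])
cv2.imwrite("pics/s1c.png",cv2.resize(im[150:270,190:340,::-1],None,fx=4,fy=4))
```

```text
7.1333 [457.4872765  -79.35678966 282.00881483] [-3.14126284e+00 -5.42756076e-04  1.15393134e-01] [-1.72044369e-01  1.46140205e-02 -6.64951252e-02  1.48926019e+00
  4.70149492e-04  2.85415516e+00]
[(array([ 454., -285.,   63.]), 0.51)]
```

View pics/s1c.png

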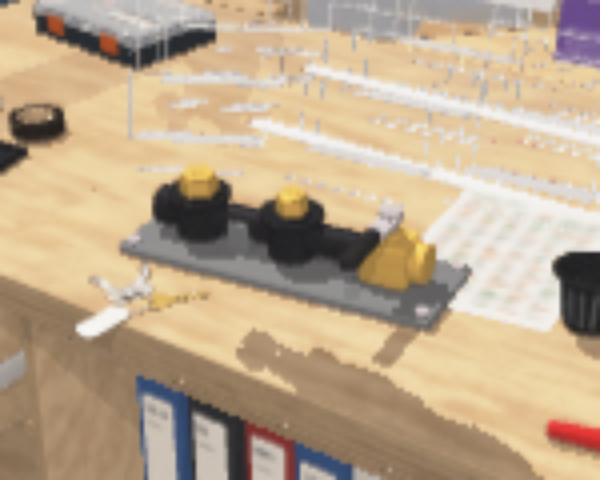

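Call:
{"name": "drive_tool", "arguments": {"motion": [[[0.11, -0.8, 0, 0, 0, -0.1], [0.11, -0.8, 0, 0, 0, -0.1], [0.11, -0.8, 0, 0, 0, -0.1], [0.11, -0.8, 0, 0, 0, -0.1], [0.11, -0.8, 0, 0, 0, -0.1]]]}}

```text
time_s: 7.65
ee_pos: [461.9, 122.4, 281.3]
orientation: [-3.141, -0.0, 0.747]
force: [1.0, 0.4, 0.7]
gripper_width: 49.9
grip_force: 0.0
```

Call:
{"name": "drive_tool", "arguments": {"motion": [[[0.31, -0.32, 0, 0, 0, -0.1], [0.31, -0.32, 0, 0, 0, -0.1], [0.31, -0.32, 0, 0, 0, -0.1], [0.31, -0.32, 0, 0, 0, -0.1], [0.31, -0.32, 0, 0, 0, -0.1]]]}}

```text
time_s: 8.07
ee_pos: [465.3, 233.3, 280.5]
orientation: [-3.14, 0.001, 1.375]
force: [0.1, -1.2, -0.3]
gripper_width: 49.8
grip_force: 0.0
```

Call:
{"name": "drive_tool", "arguments": {"motion": [[[0, 0, 0, 0, 0, -0.055], [0, 0, 0, 0, 0, -0.055], [0, 0, 0, 0, 0, -0.055], [0, 0, 0, 0, 0, -0.055], [0, 0, 0, 0, 0, -0.055]]]}}

```text
time_s: 8.48
ee_pos: [465.6, 231.4, 281.1]
orientation: [-3.141, 0.0, 1.708]
force: [0.3, 0.8, 0.6]
gripper_width: 50.0
grip_force: 0.0
```

Run:
```python
from h import *
s=bot.get_state();print(s["time_s"],s["ee_pos"],s["orientation"],s["joints"])
c="wrist";im,d,T=look(c,"w2.png")
for n in("socket_tray","socket_small","socket_medium","socket_large"):
    print(c,n,[(np.round(w2(c,r["at"],T)).tolist(),round(r["confidence"],2)) for r in cams.landmark_of(c,n)[:3]])
P=cloud(c,d,T);np.save("P2.npy",P)
x,y,z=P[...,0],P[...,1],P[...,2]
for cx,cy in((451,347),(458,272),(471,194)):
    near=np.hypot(x-cx,y-cy)<36
    for lo,hi in((88,100),(30,42)):
        q=P[near&(z>lo)&(z<hi)]
        if len(q)>20: print((cx,cy),lo,len(q),np.median(q[:,2]),cv2.minAreaRect(q[:,:2].astype(np.float32)),cv2.minEnclosingCircle(q[:,:2].astype(np.float32)))
```

```text
8.4833 [465.62926966 231.3711769  281.14426925] [-3.14114385e+00  9.84378165e-05  1.70803034e+00] [4.61137141e-01 1.20931718e-01 4.63036029e-02 1.49662500e+00
 4.95201827e-05 1.89469947e+00]
wrist socket_tray [([466.0, 266.0, -0.0], 0.75)]
wrist socket_small [([451.0, 343.0, 7.0], 0.93)]
wrist socket_medium [([460.0, 269.0, 5.0], 0.58)]
wrist socket_large [([474.0, 188.0, 2.0], 0.91)]
(451, 347) 88 359 94.11173623765316 ((452.0450439453125, 343.3124084472656), (21.900402069091797, 21.120325088500977), 11.814338684082031) ((451.94952392578125, 343.58251953125), 11.904902458190918)
(451, 347) 30 39 39.724284778661485 ((452.91705322265625, 337.19219970703125), (35.82176971435547, 24.173311233520508), 12.264452934265137) ((451.9686279296875, 343.22625732421875), 18.549386978149414)
(458, 272) 88 307 94.29851420921702 ((458.58782958984375, 270.25439453125), (21.550201416015625, 21.473594665527344), 69.15637969970703) ((458.65057373046875, 270.23052978515625), 12.01241397857666)
(458, 272) 30 136 40.00867027396011 ((458.5390319824219, 270.2149353027344), (42.74237823486328, 42.766136169433594), 75.71025085449219) ((458.4048156738281, 270.115966796875), 21.916379928588867)
(471, 194) 88 265 94.23406617684186 ((470.822265625, 189.83071899414062), (21.35973358154297, 21.600576400756836), 7.874600887298584) ((470.7899475097656, 190.00880432128906), 11.928838729858398)
(471, 194) 30 236 39.48388468501887 ((470.4234313964844, 192.4687957763672), (49.25621795654297, 45.82319259643555), 9.964705467224121) ((470.6481628417969, 190.12420654296875), 25.527305603027344)
```

View pics/w2.png

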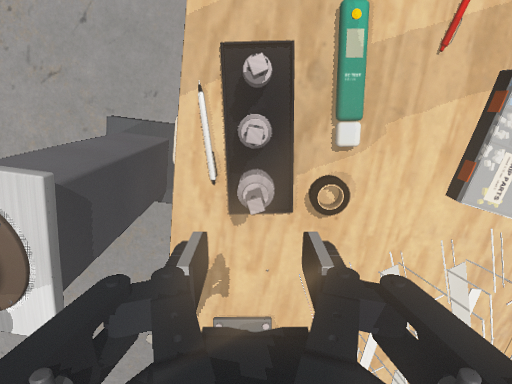

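The tray view shows the three sockets in order. Small is at (257,68), medium at (254,131) and large at (256,190), and the skirts measure 37, 43 and 51 mm. I'll fit the adapter yaws next.

Run:
```python
from h import *
P=np.load("P2.npy");x,y,z=P[...,0],P[...,1],P[...,2]
for cx,cy in((452,343.5),(458.6,270.2),(470.8,190)):
    q=P[(np.hypot(x-cx,y-cy)<20)&(abs(z-94.2)<1.5)][:,:2]
    best=[]
    for a in np.arange(0,90,1.):
        t=np.deg2rad(a);u=q@np.array([[np.cos(t),-np.sin(t)],[np.sin(t),np.cos(t)]])
        w=np.percentile(u,98,0)-np.percentile(u,2,0); best.append((w.sum(),a,*w))
    print((cx,cy),len(q),q.mean(0),[np.round(b,1).tolist() for b in sorted(best)[:4]])
    q=P[(np.hypot(x-cx,y-cy)<30)]; 
    pts=q[abs(q[:,2]-94.2)<1.5][:,:2].astype(np.float32);print(cv2.minAreaRect(pts))
move([452,343.5,150])
```

```text
(452, 343.5) 299 [451.95699991 343.27339391] [[33.9, 30.0, 17.2, 16.6], [33.9, 29.0, 17.2, 16.7], [34.0, 28.0, 17.2, 16.8], [34.0, 31.0, 17.3, 16.8]]
((451.9205627441406, 343.6392517089844), (18.16255760192871, 18.19204330444336), 29.988109588623047)
(458.6, 270.2) 256 [458.60097959 270.41801885] [[34.1, 1.0, 17.1, 17.0], [34.1, 0.0, 17.2, 16.9], [34.1, 89.0, 16.9, 17.2], [34.1, 87.0, 17.0, 17.1]]
((458.70635986328125, 270.0570983886719), (18.07189178466797, 17.91916275024414), 87.66276550292969)
(470.8, 190) 205 [470.7332941 190.1797168] [[33.7, 28.0, 16.9, 16.8], [33.7, 29.0, 16.9, 16.8], [33.7, 30.0, 16.9, 16.8], [33.7, 26.0, 16.8, 16.9]]
((470.92340087890625, 189.81080627441406), (17.574817657470703, 18.001558303833008), 25.68429183959961)
shift [0.452 0.008 0.525]
```

Call:
{"name": "drive_tool", "arguments": {"motion": [[[0.452, 0.008, 0.3, 0, 0, -0.06], [0.452, 0.008, 0.525, 0, 0, -0.06], [0.452, 0.008, 0.525, 0, 0, -0.06], [0.452, 0.008, 0.525, 0, 0, -0.06], [0.452, 0.008, 0.525, 0, 0, -0.06]]], "hand": 45, "squeeze": 60}}

```text
time_s: 9.15
ee_pos: [449.3, 344.8, 144.1]
orientation: [-3.134, -0.0, 2.09]
force: [-1.1, -1.1, 0.3]
gripper_width: 44.8
grip_force: 0.0
```

Call:
{"name": "drive_tool", "arguments": {"motion": [[[0, 0, 0, 0, 0, 0], [0, 0, 0.08, 0, 0, 0], [0, 0, 0.16, 0, 0, 0], [0, 0, 0.2, 0, 0, 0], [0, 0, 0.2, 0, 0, 0]]]}}

```text
time_s: 9.57
ee_pos: [451.7, 342.4, 99.5]
orientation: [-3.14, 0.001, 2.086]
force: [0.2, -0.3, 0.2]
gripper_width: 45.0
grip_force: 0.0
```

Run:
```python
from h import *
s=bot.get_state();print(s["time_s"],s["ee_pos"],s["orientation"])
c="wrist";im,d,T=look(c,"w3.png")
P=cloud(c,d,T);x,y,z=P[...,0],P[...,1],P[...,2]
q=P[(np.hypot(x-452,y-343.5)<14)&(abs(z-94.2)<2)]
if len(q): print(len(q),cv2.minAreaRect(q[:,:2].astype(np.float32)))
```

```text
9.5667 [451.71708804 342.42356672  99.52921004] [-3.13977449e+00  5.28571615e-04  2.08630225e+00]
1012 ((452.0371398925781, 343.6531066894531), (17.656448364257812, 18.038908004760742), 30.544069290161133)
```

View pics/w3.png

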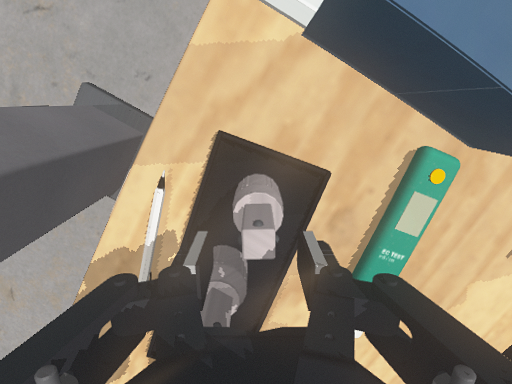

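The adapter at (258,230) is squarely between the pads. I'll grasp and lift.

Call:
{"name": "drive_tool", "arguments": {"motion": [[[0, 0.003, 0.06, 0, 0, 0], [0, 0.003, 0.128, 0, 0, 0], [0, 0.003, 0.128, 0, 0, 0], [0, 0.003, 0.128, 0, 0, 0], [0, 0.003, 0.128, 0, 0, 0]]]}}

```text
time_s: 10.03
ee_pos: [453.4, 344.3, 70.0]
orientation: [3.139, -0.0, 2.087]
force: [-0.1, 0.1, 0.2]
gripper_width: 44.6
grip_force: 0.0
```

Call:
{"name": "drive_tool", "arguments": {"motion": [[[0, 0, 0, 0, 0, 0], [0, 0, 0, 0, 0, 0], [0, 0, 0, 0, 0, 0], [0, 0, 0, 0, 0, 0], [0, 0, 0, 0, 0, 0]]], "hand": 0}}

```text
time_s: 10.45
ee_pos: [453.3, 344.5, 69.5]
orientation: [3.139, -0.0, 2.088]
force: [-0.1, -0.8, 5.2]
gripper_width: 17.5
grip_force: 59.2
```

Call:
{"name": "drive_tool", "arguments": {"motion": [[[0, 0, -0.05, 0, 0, 0], [0, 0, -0.15, 0, 0, 0], [0, 0, -0.3, 0, 0, 0], [0, 0, -0.52, 0, 0, 0], [0, 0, -0.52, 0, 0, 0]]]}}

```text
time_s: 10.87
ee_pos: [453.8, 345.0, 204.1]
orientation: [3.135, -0.001, 2.088]
force: [1.3, 1.3, -0.6]
gripper_width: 17.4
grip_force: 59.1
```

Run:
```python
from h import *
s=bot.get_state();print(s["time_s"],s["ee_pos"],s["orientation"],s["force"])
move([502,-188,200],1.721)
```

```text
10.8667 [453.76497286 344.9741778  204.07512926] [ 3.13496366e+00 -9.09116107e-04  2.08777215e+00] [ 1.26403215  1.31665558 -0.5658019 ]
shift [-1.949 -0.886  0.009]
turn [ 0.001  -0.0003  0.0584]
```

Call:
{"name": "drive_tool", "arguments": {"motion": [[[-0.65, -0.295, 0, 0, 0, 0], [-0.65, -0.295, 0, 0, 0, 0], [-0.65, -0.295, 0, 0, 0, 0], [-0.65, -0.295, 0, 0, 0, 0], [-0.65, -0.295, 0, 0, 0, 0]]]}}

```text
time_s: 11.28
ee_pos: [468.3, 161.9, 198.2]
orientation: [-3.14, 0.002, 2.084]
force: [-0.3, 0.9, -1.9]
gripper_width: 16.6
grip_force: 59.2
```

Call:
{"name": "drive_tool", "arguments": {"motion": [[[-0.65, -0.295, 0, 0, 0, 0], [-0.65, -0.295, 0, 0, 0, 0], [-0.65, -0.295, 0, 0, 0, 0], [-0.65, -0.295, 0, 0, 0, 0], [-0.65, -0.295, 0, 0, 0, 0]]]}}

```text
time_s: 11.7
ee_pos: [484.9, -15.7, 198.1]
orientation: [-3.141, 0.002, 2.084]
force: [0.1, 1.1, -1.2]
gripper_width: 17.1
grip_force: 59.2
```

Call:
{"name": "drive_tool", "arguments": {"motion": [[[-0.64, -0.295, 0, 0, 0, 0.058], [-0.64, -0.295, 0, 0, 0, 0.058], [-0.64, -0.295, 0, 0, 0, 0.058], [-0.64, -0.295, 0, 0, 0, 0.058], [-0.64, -0.295, 0, 0, 0, 0.058]]]}}

```text
time_s: 12.12
ee_pos: [500.2, -191.6, 197.6]
orientation: [-3.141, 0.002, 1.719]
force: [0.5, 1.0, -1.7]
gripper_width: 17.0
grip_force: 59.2
```

Call:
{"name": "drive_tool", "arguments": {"motion": [[[0, 0, 0.05, 0, 0, 0], [0, 0, 0.1, 0, 0, 0], [0, 0, 0.16, 0, 0, 0], [0, 0, 0.2, 0, 0, 0], [0, 0, 0.2, 0, 0, 0]]]}}

```text
time_s: 12.53
ee_pos: [498.7, -186.0, 145.6]
orientation: [-3.138, -0.002, 1.724]
force: [0.1, -0.4, -1.0]
gripper_width: 17.3
grip_force: 59.2
```

Run:
```python
from h import *
s=bot.get_state();print(s["time_s"],s["ee_pos"],s["orientation"],s["force"])
c="wrist";im,d,T=look(c,"w4.png")
P=cloud(c,d,T);x,y,z=P[...,0],P[...,1],P[...,2]
q=P[(np.hypot(x-502,y+188)<33)&(abs(z-52)<2.5)]
print(len(q),cv2.minEnclosingCircle(q[:,:2].astype(np.float32)))
q=P[(np.hypot(x-502,y+188)<20)&(z>64)&(z<74)]; print(len(q), q.min(0) if len(q) else 0,q.max(0) if len(q) else 0)
q=P[(np.hypot(x-489,y+98)<20)&(z>64)&(z<74)];print("other",len(q),cv2.minAreaRect(q[:,:2].astype(np.float32)))
q=q[abs(q[:,2]-70)<1];print("othertop",len(q),cv2.minAreaRect(q[:,:2].astype(np.float32)))
move([502,-188,150],1.721)
```

```text
12.5333 [ 498.73092065 -185.96710424  145.6395919 ] [-3.13796030e+00 -2.30088658e-03  1.72385594e+00] [ 0.0985741  -0.37483302 -0.96296499]
1541 ((501.8670654296875, -187.6984405517578), 27.851675033569336)
0 0 0
other 1696 ((488.5263671875, -98.5112075805664), (34.01224136352539, 30.08762550354004), 6.308817386627197)
othertop 898 ((488.5581359863281, -98.87368774414062), (26.848466873168945, 28.673463821411133), 37.9867057800293)
shift [-0.009  0.01  -0.012]
turn [-0.0003 -0.0002  0.0005]
```

View pics/w4.png

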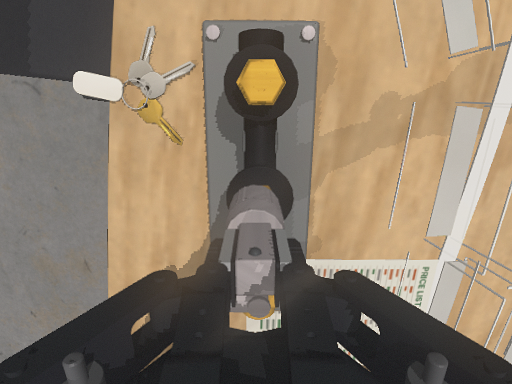

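Socket is above the near flange (262,190); the other nut at (262,82) measures 34 x 30 mm, so ours is the 24 mm one. Centring, then lowering gently.

Call:
{"name": "drive_tool", "arguments": {"motion": [[[0, 0, 0.02, 0, 0, 0], [0, 0, 0.02, 0, 0, 0], [0, 0, 0.02, 0, 0, 0], [0, 0, 0.02, 0, 0, 0], [0, 0, 0.02, 0, 0, 0]]]}}

```text
time_s: 13.0
ee_pos: [500.2, -187.0, 143.7]
orientation: [3.141, 0.0, 1.723]
force: [0.4, -0.4, -1.3]
gripper_width: 17.1
grip_force: 59.2
```

Run:
```python
from h import *
s=bot.get_state();print(s["time_s"],s["ee_pos"],s["orientation"],s["force"])
move([502,-188,130],1.718)
```

```text
13.0 [ 500.20314941 -186.99002621  143.65074721] [3.14084326e+00 4.34108731e-04 1.72336750e+00] [ 0.36835766 -0.39119737 -1.33567673]
shift [-0.005  0.006  0.055]
turn [0.0001 0.0001 0.0009]
```

Call:
{"name": "drive_tool", "arguments": {"motion": [[[-0.005, 0.006, 0, 0, 0, 0.001], [-0.005, 0.006, 0.015, 0, 0, 0.001], [-0.005, 0.006, 0.03, 0, 0, 0.001], [-0.005, 0.006, 0.045, 0, 0, 0.001], [-0.005, 0.006, 0.06, 0, 0, 0.001]]]}}

```text
time_s: 13.42
ee_pos: [501.5, -187.9, 127.5]
orientation: [-3.141, -0.0, 1.717]
force: [0.4, 0.0, -1.3]
gripper_width: 17.2
grip_force: 59.2
```

Call:
{"name": "drive_tool", "arguments": {"motion": [[[0, 0, 0.01, 0, 0, 0], [0, 0, 0.02, 0, 0, 0], [0, 0, 0.03, 0, 0, 0], [0, 0, 0.04, 0, 0, 0], [0, 0, 0.04, 0, 0, 0]]]}}

```text
time_s: 13.83
ee_pos: [501.5, -187.9, 117.8]
orientation: [-3.141, -0.0, 1.717]
force: [-0.8, 0.4, -1.7]
gripper_width: 17.5
grip_force: 59.2
```

Call:
{"name": "drive_tool", "arguments": {"motion": [[[0, 0, 0.005, 0, 0, 0], [0, 0, 0.01, 0, 0, 0], [0, 0, 0.01, 0, 0, 0], [0, 0, 0.01, 0, 0, 0], [0, 0, 0.01, 0, 0, 0]]]}}

```text
time_s: 14.25
ee_pos: [501.7, -188.0, 117.4]
orientation: [3.14, 0.001, 1.717]
force: [-4.1, 1.3, 10.1]
gripper_width: 16.7
grip_force: 60.8
```

Run:
```python
from h import *
im,d,T=look("scene","s2.png")
cv2.imwrite("pics/s2c.png",cv2.resize(im[130:270,190:360,::-1],None,fx=4,fy=4))
for n in("lever_grip","socket_small"): print(n,[(np.round(w2("scene",r["at"],T)),round(r["confidence"],2)) for r in cams.landmark_of("scene",n)[:2]])
```

```text
lever_grip [(array([ 453., -285.,   67.]), 0.48)]
socket_small [(array([ 500., -189.,   50.]), 0.76), (array([458., 275.,   3.]), 0.58)]
```

View pics/s2c.png

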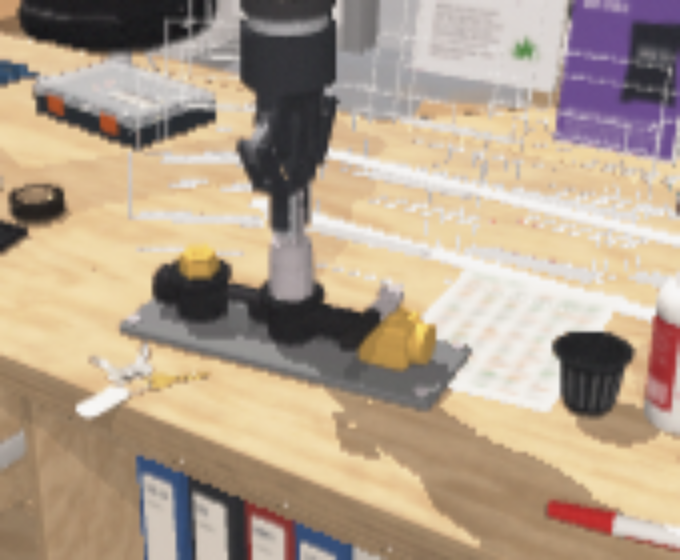

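The small socket sits down on the near flange at (290,290), still gripped. The lever points toward the robot, from (390,300) to (350,335), and the other things haven't moved.

```bash
python3 -c "
from cell import job; print(job.sign_off())"
```

```text
the job is handed in; nothing more can be done
None
```

The valve lever is turned to its closed stop, and the smallest socket fitted the nut at the first try, so I handed in with it fully seated and still held in the gripper.

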